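# Prop the ringing chest's lid open on its rod

## Task

Open the ringing chest for the session: raise its lid by the bar at the front, well past the height at which it is to stay, then swing up the prop rod that lies inside and bring the rod's pin fully into the hole in the steel strip under the lid, so that the lid rests on the rod by itself. The damper on its hinge does not hold the lid: let go, it sinks slowly shut. Where exactly the hole sits must be felt out: let the lid come down on the pin and draw the pin slowly along the strip until it drops in, without forcing the rod against the lid; leave the chest's contents and everything on the bench where they are.

Things in the scene. Friction and masses are not known exactly. Their poses are not given: they have to be found in the camera images.
- chest: Plywood chest, aluminium corners, 180 deep (x) x 270 wide (y) x 95 mm to the rim, walls 10, fixed to the bench. Origin: centre of its underside; x to its rear (hinge side), y to its left, z up. Hinge line: x = +90, z = 95. Dividers at y = +36 and -76 (tops z = 76) leave a middle bay 106 mm wide; the rod lies over its middle (y = -20). The contents stay below z = 73.
- chest_lid (a joint): Lid angle, rad: 0 shut, grows as the front rises, stops at 1.55. Flat plywood, 180 x 270 x 12 mm, 0.7 kg (times 0.85 to 1.15), hinged on the rear rim, slowed only by a hinge damper of 5 N m s/rad: let go at 1.4 it takes some 8 s to sink to 1.12, then sinks at about 0.06 rad/s. With the pin home it stands at 0.94 to 1.01; riding on the pin's end, 0.1 higher.
- lid_hinge (a point): Middle of the hinge line (fixed to the chest: x = +90, y = 0, z = 95 mm).
- lid_bar (a point): Middle of the lid's lifting bar: round steel 10 mm thick, straight for 94 mm parallel to the hinge, 45 mm in front of the lid's front edge on two arms at y = +-55. 225 mm from the hinge line and, lid shut, 7 mm above it. Turns with the lid (x to the hinge, z out of the lid's top).
- prop_rod (a joint): Angle of the prop rod, rad: 0 lying level in the chest, pointing to the rear; grows as its free end swings up and forward, to 1.9. Turns freely, falls back to 0 when let go. With the pin home it stands at 0.69 to 0.88. It must not be pushed against the lid or strip with over 10 N (the lid alone bears on the pin with 3 to 5 N).
- rod_pivot (a point): Pivot of the rod inside the front wall (fixed to the chest: x = -76, y = -20, z = 83 mm); its axis is parallel to the hinge, so the rod swings in the upright plane y = -20 of the chest.
- rod_grip (a point): Centre of the black ribbed sleeve, 15 mm thick, 50 mm long, 70 mm from the pivot on the 9 mm steel rod: the place to hold it. x runs along the rod to its free end.
- rod_pin_end (a point): End of the rounded pin, 8 mm thick, that ends the rod, 11 mm past a collar 18 mm wide whose face is 142.9 mm from the pivot; the pin is bent down 10.9 degrees from the rod, to enter square to the lid. In the rod's axes it lies 153.7 mm along and 2.1 mm below the line from the pivot.
- catch_mark (a point): Nominal place of the hole, on the lower face of the steel strip under the lid: 110 mm from the hinge line, in the rod's plane, 4 mm below the lid's underside. Strip 96 x 20 x 4 mm; hole 10.8 mm wide, free 11 mm deep behind. Screwed on through slots: the true hole lies within 12 mm of this mark toward hinge or front. Turns with the lid: x to the hinge, z out of its top.
- rings_a: card box of rings 40x58x17 mm in the chest's left bay, front; origin at the centre of its underside. Bystander, leave it.
- rings_b: card box of rings 36x53x15 mm in the narrow right bay; origin at the centre of its underside. Bystander, leave it.
- rings_c: card box of rings 40x58x17 mm on the floor of the middle bay; origin at the centre of its underside. Bystander, leave it.
- pot_a: plain black film pot 35x58 mm in the left rear bay; origin at the centre of its underside. Bystander, leave it.
- pot_c: banded film pot 35x58 mm in the left rear bay; origin at the centre of its underside. Bystander, leave it.
- ringing_pliers: pliers with red handles 48x173x12 mm, on the bench right of the chest; origin at the centre of its underside. Bystander, leave it.
- vernier: steel calliper 70x206x8 mm on the bench before the chest; origin at the centre of its underside. Bystander, leave it.
- counter: round hand tally counter 57x71x23 mm on the bench before the chest; origin at the centre of its underside. Bystander, leave it.

How it is judged:
By the outcome, as a careful person would: the job done as asked, in the order asked, and still so for the second after the job is handed in, with the robot touching nothing.
It also fails if it takes over 67 s, if anything falls off the work surface, if the arm or the gripper's body presses on something with over 40 N, if the wrist force passes 120 N, or if a joint passes its speed limit or range.

## Robot

A 6-joint arm with a two-finger parallel gripper is mounted at the origin on a cart in front of the work surface, level with it; the furniture and walls round the work are solid. World frame = base frame: x ahead of the robot, y to its left, z up, the work surface at z = 0. Lengths are in m, angles in rad, forces in N, time in s.
With the tool pointing down it reaches from about 0.275 to 1 m from the base axis. Payload 8.4 kg.
Tool frame: the origin (TCP) lies at the very end of the fingers, on their centre line; the grasp point (between the pads) lies 19 mm behind it (bot.grasp_offset is the z of the grasp point in the tool frame, in m); z points along the fingers, y is the line along which they close (so a half turn about z gives the same grasp; the last joint's range is limited). The gripper opens to 85 mm and grips with 20 to 120 N. Pads are 22 mm wide; open, the fingers measure 114 mm over their backs; the gripper's body (76 mm by 85 mm) begins 54 mm behind the grasp point. The pads swing forward as they close: fully open they stand 13 mm farther back than shut.
Start: joints at [1.309, 0.353, 1.633, -0, 1.155, -0.002], TCP at [0.161, 0.604, 0.231] pointing down, gripper open.
Joint ranges: [-2.63, 2.63], [-0.92, 2.1], [0.06, 2.66], [-1.3, 4.44], [0, 2.69], [-3.02, 3.02]. Speed limits (rad/s): [2.22, 2.22, 2.79, 3.14, 3.14, 3.14].

## Interface

Orientations are given as a rotation vector (axis times angle).
In Python, from plant import bot, snapshot, order gives the robot as it stands.
- The arm moves only by the tool step_arm, never from a script. Its argument "series" is a list of rows, each a list of 5 numbers: the shift along the tool's x, y, z in mm, then the turn about the tool's z in rad, then the closure, from -1 (fully open) to 1 (shut). A call has 1 to 8 rows; each row shifts and turns the commanded pose from where the row before left it, along the tool's axes as they then stand; what a row does not reach is not made up. A row lasts 1/12 s, in which the tool goes at most 41.7 mm and 7.16 degrees, less where a joint would pass 70% of its speed; a pose out of reach is approached as far as the arm can. A call is refused whole if a number of a shift passes 41.7 or a number of a turn 0.125, either way. A call with a gripper value outside its range is refused whole. The fingers move at their own pace and stop on an object; "force" is the grip in N (left out, the last holds). Time passes only in rows, so rows that do not move let the fingers close. It gives the time, the measured TCP pose, the force, the opening and the grip force at its end, in the units of the state.
- bot.get_state(): the state, without advancing time (a new reading comes with each control period).
- snapshot(name): name is "side" or "top"; returns a dict with "pixels" (480x640x3 uint8, blue, green, red), "vfov" (degrees; the focal length in pixels is half the picture's height over the tangent of half this angle, whatever the lens; pixels are square), "cx", "cy" (the principal point, pixels), "R" (3x3) and "t" (3): a world point X has camera coordinates R X + t. Camera axes: x right, y down, z forward; pixel columns grow to the right and rows downward; lengths in m; the calibration is good to about 2 mm. A picture is of the moment at which its call begins. There is no depth.
- order.job_done(): hands the job in; it is judged then, once.
The state is a dict: "time_s": time; "joint_positions": joint angles; "qvel": joint speeds; "tau": joint torques, N m; "position": TCP position; "ee_rot": TCP orientation; "ft_force": force on the tool from outside, world axes, zero at the start; "wrist_torque": the same for the moment, N m; "opening": opening from 0.0 (shut) to 1.0 (fully open); "gripper_force": force on a finger pad.
Only numpy, scipy, OpenCV 4.12 (cv2) and the standard library are available. Lean on these libraries where they do the work, as an engineer would, in place of code of your own. Each camera call takes 0.05 s, during which the arm holds its last target. There are 200 camera calls.

## Working session

There is one attempt and no reset: what is moved stays moved. The work goes in short steps, Python scripts to look and compute and a tool call to move; the robot and the scene stay as the last step left them, time stands still between calls to the robot, and variables do not carry over. Pictures are saved under pics/ and viewed, at most 10 in all, crops included, and the job is handed in when it is done.

Besides the shell and the picture viewer there is one more tool, called after "Request:" as a command line: name --pt "numbers of a row" for each row, then --argument value for the rest. step_arm: Moves the arm, as the interface text tells. Its arguments: {"type":"object","properties":{"series":{"type":"array","items":{"type":"array","items":{"type":"number"}}},"force":{"type":"number"}},"required":["series"]}

```bash
ls; mkdir -p pics; python3 - <<'E'
from plant import bot,snapshot
import cv2
s=bot.get_state();print(s['position'],s['ee_rot'],s['time_s'],bot.grasp_offset)
for n in('side','top'):
    d=snapshot(n);cv2.imwrite(f'pics/{n}0.png',d['pixels']);print(n,d['vfov'],d['cx'],d['cy'],d['R'],d['t'])
E
```

```text
pics
[0.16041392 0.60355769 0.23054572] [-4.06845763e-01 -3.11497938e+00  2.24144269e-03] 0.0 -0.0187
side 42.060240083876465 331.8773501243977 248.83153421381928 [[-0.84009245 -0.54240634  0.0063268 ]
 [-0.19048336  0.2840645  -0.93969327]
 [ 0.50789837 -0.79063438 -0.34195983]] [0.48934056 0.10311236 1.24395907]
top 49.977997974095466 316.2993922638759 242.66327968989535 [[ 0.00136642 -0.99936419  0.03562796]
 [-0.99390446 -0.00528474 -0.11011811]
 [ 0.11023638 -0.03526032 -0.99327974]] [0.22636792 0.41965256 0.98669822]
```

View pics/top0.png

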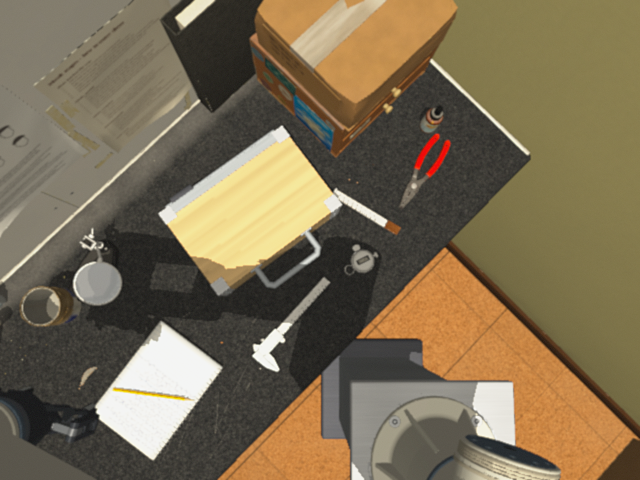

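View pics/side0.png

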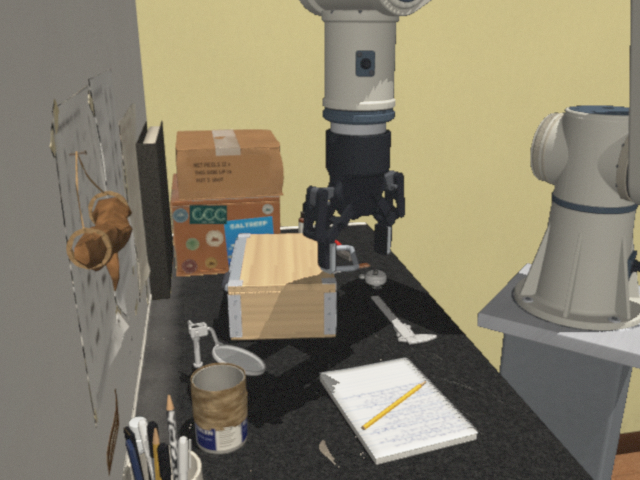

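The top picture shows the closed chest with lid corners at about (281,128), (163,213), (222,292) and (338,205), and the bar around (257,270)-(319,240). The side picture shows the chest's left end wall. I'll zoom in for precise corners.

```bash
python3 - <<'E'
import cv2
a=cv2.imread('pics/top0.png')[115:305,150:350]
cv2.imwrite('pics/c1.png',cv2.resize(a,None,fx=3.15,fy=3.15,interpolation=cv2.INTER_CUBIC))
E
cat > h.py <<'E'
import numpy as np,cv2
from scipy.optimize import least_squares
from plant import bot,snapshot
def proj(d,X):
    c=np.atleast_2d(X)@np.array(d['R']).T+np.array(d['t']); f=240/np.tan(np.radians(d['vfov']/2))
    return np.c_[f*c[:,0]/c[:,2]+d['cx'],f*c[:,1]/c[:,2]+d['cy']]
def chest(p,X):  # p=x,y,yaw ; X chest m
    c,s=np.cos(p[2]),np.sin(p[2]); X=np.atleast_2d(X)
    return X@np.array([[c,-s,0],[s,c,0],[0,0,1]]).T+[p[0],p[1],0]
E
```

```text
(no output)
```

View pics/c1.png

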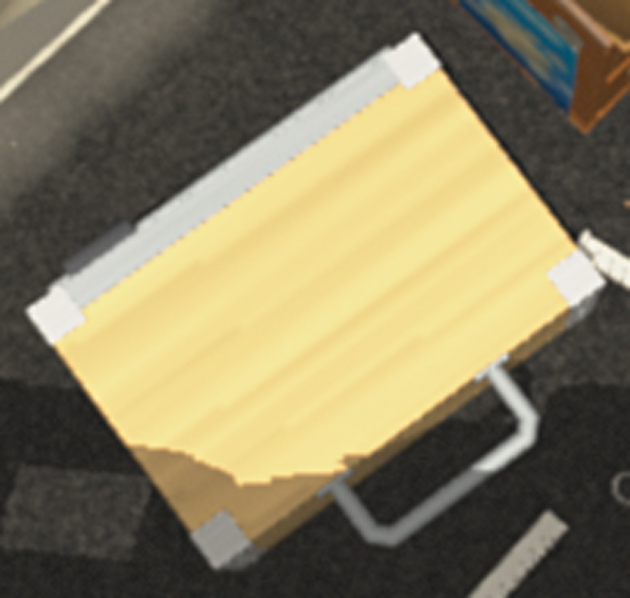

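The crop gives lid corners at (417,33), (27,311), (217,568) and (605,283), and the bar's bends at about (380,533) and (530,432).

```bash
cat >> h.py <<'E'
E
python3 - <<'E'
from h import *
d=snapshot('top')
uv=np.array([[417,33],[27,311],[217,568],[605,283],[455,484]])/3.15+[150,115]
X=np.array([[90,-135,107],[90,135,107],[-90,135,107],[-90,-135,107],[-135,0,102]])/1e3
f=lambda p:(proj(d,chest(p,X))-uv).ravel()
r=least_squares(f,[.4,.1,-.5]);p=r.x;print(p,f(p).reshape(-1,2).round(1))
np.save('p.npy',p)
for n,x in dict(bar=[-.135,0,.102],hinge=[.09,0,.095],piv=[-.076,-.02,.083]).items(): print(n,chest(p,x)[0])
s=snapshot('side')
im=s['pixels'].copy()
for q in proj(s,chest(p,np.vstack([X,[[-.09,.135,0],[.09,.135,0]]]))): cv2.circle(im,tuple(int(v) for v in q),2,(0,0,255),-1)
t=d['pixels'].copy()
for q in proj(d,chest(p,X)): cv2.circle(t,tuple(int(round(v)) for v in q),1,(0,0,255),-1)
cv2.imwrite('pics/c2.png',np.hstack([cv2.resize(im[210:360,200:400],(600,450)),cv2.resize(t[115:305,150:350],(200,190))[0:190].repeat(1,0) if 0 else np.zeros((450,10,3),np.uint8)]))
E
```

```text
[0.46945288 0.3480901  0.64368499] [[-0.6  0.7]
 [ 0.4 -0.6]
 [-0.4 -0.5]
 [-0.8 -0.3]
 [ 1.4  0.9]]
bar [0.36146778 0.26707025 0.102     ]
hinge [0.54144295 0.40210334 0.095     ]
piv [0.42066421 0.28648113 0.083     ]
```

View pics/c2.png

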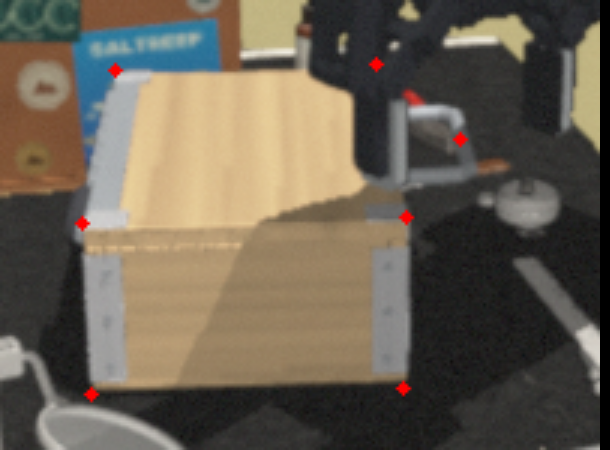

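The red dots (pose from the top picture) land within about 2 px of the side picture's corners, so I'll take the chest pose as good. Next I'll work out the geometry.

```bash
cat >> h.py <<'E'
from scipy.spatial.transform import Rotation as Ro
from scipy.optimize import fsolve
P=np.load('p.npy')
def tcp():
    s=bot.get_state(); R=Ro.from_rotvec(s['ee_rot']).as_matrix()
    c,sn=np.cos(P[2]),np.sin(P[2]); W=np.array([[c,-sn,0],[sn,c,0],[0,0,1]])
    return s,1e3*(W.T@(np.array(s['position'])-[P[0],P[1],0])),W.T@R   # TCP in chest mm, tool axes in chest
def barpt(th): return np.array([90-225*np.cos(th)+7*np.sin(th),0,95+225*np.sin(th)+7*np.cos(th)])
def lidpt(th,s,n=0,y=0): return np.array([90-s*np.cos(th)+n*np.sin(th),y,95+s*np.sin(th)+n*np.cos(th)])
def rodpt(f,a,b=0): return np.array([-76+a*np.cos(f)-b*np.sin(f),-20,83+a*np.sin(f)+b*np.cos(f)])
E
python3 - <<'E'
from h import *
s,t,R=tcp();print(t.round(1),R.round(3),'q',np.round(s['joint_positions'],3))
print('tool x angle in chest',np.arctan2(R[1,0],R[0,0]))
for th in(0,.2,.4,.6,.8,1,1.2,1.4,1.45,1.5):print(th,barpt(th).round(1))
for S in(88,93,98,104,110,116,122,128):
    g=lambda v,L,b:(rodpt(v[0],*L)-lidpt(v[1],S,-4))[[0,2]]
    a=fsolve(lambda v:g(v,(153.7,-2.1),0),[.7,1.05]);h=fsolve(lambda v:g(v,(142.9,0),0),[.7,1.])
    print(S,'ride phi,th',a.round(3),'home',h.round(3),'bar x',barpt(a[1])[0].round(1),barpt(h[1])[0].round(1))
E
```

```text
[-93.7 389.9 230.8] [[-0.619  0.785 -0.001]
 [ 0.785  0.619 -0.001]
 [ 0.    -0.001 -1.   ]] q [ 1.309  0.353  1.634  0.     1.155 -0.002]
tool x angle in chest 2.2381009982289943
0 [-135.    0.  102.]
0.2 [-129.1    0.   146.6]
0.4 [-114.5    0.   189.1]
0.6 [-91.7   0.  227.8]
0.8 [-61.7   0.  261.3]
1 [-25.7   0.  288.1]
1.2 [ 15.    0.  307.2]
1.4 [ 58.7   0.  317.9]
1.45 [ 69.8   0.  319.2]
1.5 [ 81.1   0.  319.9]
88 ride phi,th [0.638 1.129] home [0.63  1.005] bar x 0.1 -24.6
93 ride phi,th [0.671 1.118] home [0.665 1.001] bar x -2.1 -25.5
98 ride phi,th [0.704 1.107] home [0.7   0.995] bar x -4.5 -26.6
104 ride phi,th [0.743 1.092] home [0.742 0.987] bar x -7.4 -28.2
110 ride phi,th [0.783 1.077] home [0.784 0.977] bar x -10.4 -30.1
116 ride phi,th [0.824 1.062] home [0.827 0.966] bar x -13.5 -32.2
122 ride phi,th [0.864 1.046] home [0.87  0.954] bar x -16.8 -34.4
128 ride phi,th [0.905 1.029] home [0.913 0.941] bar x -20.0 -36.9
```

Request:
step_arm --pt "0 0 8 0.111 0" --pt "0 0 8 0.111 0" --pt "0 0 8 0.111 0" --pt "0 0 8 0.111 0" --pt "0 0 8 0.111 0" --pt "0 0 8 0.112 0" --pt "-20 -3 2 0 0" --pt "-38 -6 0 0 0" --force 40

```text
time_s: 0.87
position: [0.1872, 0.5538, 0.1803]
ee_rot: [-1.402, -2.811, -0.001]
ft_force: [0.3, -0.0, 0.1]
opening: 0.501
gripper_force: 0.0
```

Request:
step_arm --pt "-38 -6 0 0 0" --pt "-38 -6 0 0 0" --pt "-38 -6 0 0 0" --pt "-38 -6 0 0 0" --pt "-38 -6 0 0 0" --pt "-38 -2 0 0 0" --pt "-38 0 0 0 0" --pt "-38 0 0 0 0"

```text
time_s: 1.53
position: [0.3457, 0.2883, 0.1814]
ee_rot: [1.404, 2.81, 0.001]
ft_force: [1.6, 0.1, 0.3]
opening: 0.502
gripper_force: 0.0
```

Request:
step_arm --pt "-28 -1 0 0 0" --pt "0 0 0 0 0" --pt "0 0 0 0 0"

```text
time_s: 1.78
position: [0.3617, 0.2659, 0.1813]
ee_rot: [-1.409, -2.808, -0.0]
ft_force: [-0.5, -0.3, 0.6]
opening: 0.5
gripper_force: 0.0
```

```bash
python3 - <<'E'
from h import *
s,t,R=tcp();print(s['time_s'],t.round(1),R.round(3).tolist(),s['opening'],s['ft_force'])
E
```

```text
1.7833 [-135.5   -1.1  181.3] [[0.003, 1.0, 0.0], [1.0, -0.003, 0.0], [0.0, 0.0, -1.0]] 0.49989165557784715 [-0.48148002 -0.30442624  0.62595389]
```

Request:
step_arm --pt "0 0 25 0 0" --pt "0 0 30 0 0" --pt "0 0 28 0 0" --pt "0 0 15 0 0" --pt "0 0 0 0 0" --pt "0 0 0 0 1" --pt "0 0 0 0 1" --pt "0 0 0 0 1"

```text
time_s: 2.45
position: [0.3619, 0.2681, 0.0846]
ee_rot: [1.403, 2.81, 0.004]
ft_force: [-2.2, 0.5, -0.1]
opening: 0.098
gripper_force: 39.0
```

Request:
step_arm --pt "0 0 0 0 1" --pt "0 0 0 0 1" --pt "0 0 0 0 1"

```text
time_s: 2.7
position: [0.3619, 0.268, 0.0844]
ee_rot: [1.404, 2.809, 0.004]
ft_force: [-3.3, 4.5, 8.4]
opening: 0.095
gripper_force: 39.6
```

```bash
python3 - <<'E'
from h import *
s,t,R=tcp();print(s['time_s'],t.round(1),s['opening'],s['ft_force'],s['gripper_force'])
b0=barpt(0)
prev=b0
for th in np.arange(.0,1.5,.07):
    b=barpt(th+.07);print(round(th+.07,2),(b-prev).round(0)[[0,2]],end=';');prev=b
E
```

```text
2.7 [-134.1    0.5   84.4] 0.09494802965686029 [-3.29115231  4.46544215  8.41945979] 39.58823204040527
0.07 [ 1. 16.];0.14 [ 2. 16.];0.21 [ 3. 15.];0.28 [ 4. 15.];0.35 [ 5. 15.];0.42 [ 6. 14.];0.49 [ 7. 14.];0.56 [ 8. 13.];0.63 [ 9. 13.];0.7 [10. 12.];0.77 [11. 11.];0.84 [12. 11.];0.91 [12. 10.];0.98 [13.  9.];1.05 [14.  8.];1.12 [14.  7.];1.19 [15.  6.];1.26 [15.  5.];1.33 [15.  4.];1.4 [16.  3.];1.47 [16.  2.];1.54 [16.  1.];
```

Request:
step_arm --pt "0 0.4 -8 0 1" --pt "0 1 -16 0 1" --pt "0 2 -16 0 1" --pt "0 3 -15.4 0 1" --pt "0 4 -15.2 0 1" --pt "0 5 -14.9 0 1" --pt "0 6 -14.5 0 1" --pt "0 7 -14 0 1" --force 70

```text
time_s: 3.37
position: [0.3878, 0.2876, 0.1973]
ee_rot: [1.403, 2.806, 0.017]
ft_force: [29.0, 27.5, -51.2]
opening: 0.086
gripper_force: 66.8
```

Request:
step_arm --pt "0 8 -13.3 0 1" --pt "0 9 -12.7 0 1" --pt "0 10 -12 0 1" --pt "0 10.7 -11.3 0 1" --pt "0 11.5 -10.6 0 1" --pt "0 12.2 -9.8 0 1" --pt "0 13 -9 0 1" --pt "0 13.6 -8 0 1"

```text
time_s: 4.03
position: [0.4507, 0.3344, 0.2789]
ee_rot: [-1.402, -2.805, 0.018]
ft_force: [-5.4, -0.9, -32.1]
opening: 0.082
gripper_force: 67.9
```

```bash
python3 - <<'E'
from h import *
s,t,R=tcp();g=t+[0,0,19];v=g-[90,0,95];print(s['time_s'],g.round(1),np.arctan2(v[2],-v[0])-.031,np.hypot(v[0],v[2]),s['ft_force'])
E
```

```text
4.0333 [-23.2   0.3 297.9] 1.030696735449994 232.3390254630039 [ -5.36953893  -0.90025729 -32.10910105]
```

Request:
step_arm --pt "0 9 -4 0 1" --pt "0 10 -3.5 0 1" --pt "0 10 -3 0 1" --pt "0 10 -3 0 1" --pt "0 10 -2.5 0 1" --pt "0 10 -2 0 1" --pt "0 10 -1.5 0 1" --pt "0 10 -0.5 0 1"

```text
time_s: 4.7
position: [0.5149, 0.3829, 0.3079]
ee_rot: [-1.403, -2.808, 0.006]
ft_force: [-17.5, -9.3, 11.4]
opening: 0.084
gripper_force: 69.9
```

Request:
step_arm --pt "0 8 0 0 1" --pt "0 6 0 0 1" --pt "0 0 0 0 1" --pt "0 0 0 0 1"

```text
time_s: 5.03
position: [0.5297, 0.3944, 0.3091]
ee_rot: [1.403, 2.808, 0.011]
ft_force: [-3.7, 1.1, 23.4]
opening: 0.08
gripper_force: 74.2
```

```bash
python3 - <<'E'
from h import *
s,t,R=tcp();g=t+[0,0,19];v=g-[90,0,95];print(s['time_s'],g.round(1),np.arctan2(v[2],-v[0])-.031,np.hypot(v[0],v[2]),s['ft_force'])
d=snapshot('top');e=snapshot('side')
cv2.imwrite('pics/o1.png',np.vstack([cv2.resize(d['pixels'][110:310,140:360],(600,545),interpolation=2)]))
cv2.imwrite('pics/o2.png',cv2.resize(e['pixels'][170:350,180:420],(800,600),interpolation=2))
E
```

```text
5.0333 [ 76.    0.8 328.1] 1.4797374185260546 233.47764498050014 [-3.6613046   1.09813238 23.39010941]
```

View pics/o1.png

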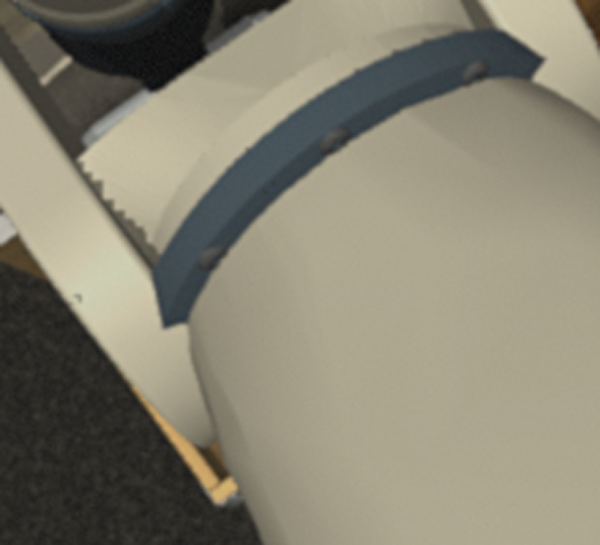

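View pics/o2.png

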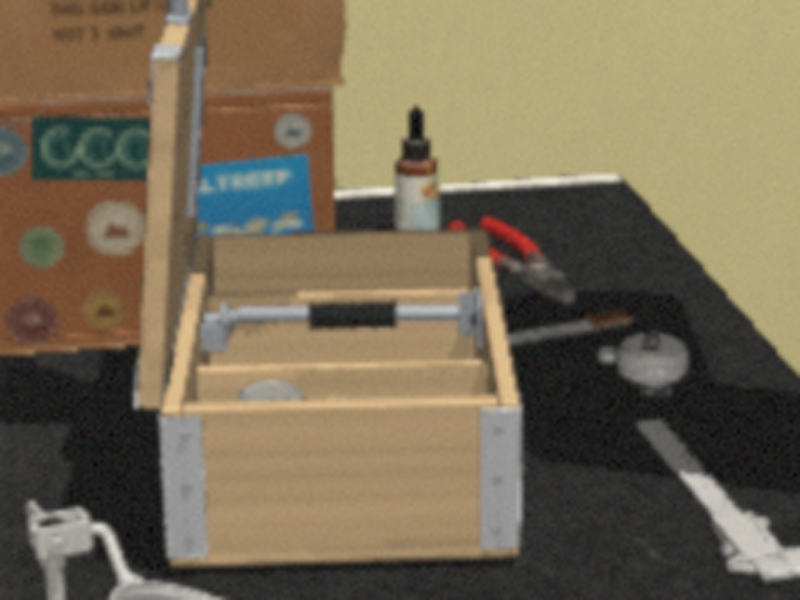

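The side picture shows the lid nearly upright. The rod lies level, with its sleeve at (310-395,315) and its pivot bracket at about (470,315). The top view is blocked by the arm.

```bash
python3 - <<'E'
import numpy as np
for i in range(13):
    a=np.pi/2-i*.121; dx=-9.5; dy=-1.6
    print([round(dx*np.cos(a)+dy*np.sin(a),1),round(dx*np.sin(a)-dy*np.cos(a),1)])
E
```

```text
[np.float64(-1.6), np.float64(-9.5)]
[np.float64(-2.7), np.float64(-9.2)]
[np.float64(-3.8), np.float64(-8.8)]
[np.float64(-4.9), np.float64(-8.3)]
[np.float64(-5.8), np.float64(-7.7)]
[np.float64(-6.7), np.float64(-6.9)]
[np.float64(-7.5), np.float64(-6.0)]
[np.float64(-8.2), np.float64(-5.1)]
[np.float64(-8.7), np.float64(-4.1)]
[np.float64(-9.2), np.float64(-3.0)]
[np.float64(-9.5), np.float64(-1.9)]
[np.float64(-9.6), np.float64(-0.7)]
[np.float64(-9.6), np.float64(0.5)]
```

Request:
step_arm --pt "0 0 0 0 0" --pt "0 0 0 0 0" --pt "0 0 -15 0 0" --pt "0 0 -20 0 0" --pt "-1.6 -9.5 0 0.121 0" --pt "-2.7 -9.2 0 0.121 0" --pt "-3.8 -8.8 0 0.121 0" --pt "-4.9 -8.3 0 0.121 0" --force 40

```text
time_s: 5.8
position: [0.5016, 0.364, 0.3385]
ee_rot: [2.044, 2.385, -0.002]
ft_force: [-0.3, 0.4, 0.7]
opening: 0.5
gripper_force: 0.0
```

Request:
step_arm --pt "-5.8 -7.7 0 0.121 0" --pt "-6.7 -6.9 0 0.121 0" --pt "-7.5 -6 0 0.121 0" --pt "-8.2 -5.1 0 0.121 0" --pt "-8.7 -4.1 0 0.121 0" --pt "-9.2 -3 0 0.121 0" --pt "-9.5 -1.9 0 0.121 0" --pt "-9.6 -0.7 0 0.121 0"

```text
time_s: 6.47
position: [0.4482, 0.3081, 0.3386]
ee_rot: [2.919, 1.16, -0.002]
ft_force: [-0.4, 0.6, 0.3]
opening: 0.499
gripper_force: 0.0
```

Request:
step_arm --pt "-9.6 0.5 0 0.119 0" --pt "0 0 20 0 0" --pt "0 0 35 0 0" --pt "0 0 35 0 0" --pt "0 0 35 0 0" --pt "0 0 35 0 0" --pt "0 0 20 0 0" --pt "0 0 5 0 0"

```text
time_s: 7.13
position: [0.4398, 0.3, 0.15]
ee_rot: [2.978, 0.993, -0.011]
ft_force: [-0.1, -0.1, 0.6]
opening: 0.5
gripper_force: 0.0
```

```bash
python3 - <<'E'
from h import *
s,t,R=tcp();print(s['time_s'],t.round(1),R.round(3).tolist(),s['ft_force'])
E
```

```text
7.1333 [-52.5 -20.7 150. ] [[1.0, -0.0, -0.007], [-0.0, -1.0, 0.0], [-0.007, -0.0, -1.0]] [-0.10293767 -0.07859761  0.62109218]
```

Request:
step_arm --pt "3 0 25 0 0" --pt "3 0 28 0 0" --pt "0 0 24 0 0" --pt "0 0 5 0 0" --pt "0 0 0 0 0" --pt "0 0 0 0 0.9" --pt "0 0 0 0 1" --pt "0 0 0 0 1" --force 40

```text
time_s: 7.8
position: [0.4476, 0.3069, 0.0738]
ee_rot: [-2.979, -0.992, -0.004]
ft_force: [-16.2, 21.2, 10.2]
opening: 0.089
gripper_force: 37.6
```

Request:
step_arm --pt "0 0 0 0 1" --pt "0 0 0 0 1"

```text
time_s: 7.97
position: [0.4474, 0.3072, 0.0739]
ee_rot: [-2.978, -0.992, -0.004]
ft_force: [-4.8, 7.0, 4.1]
opening: 0.082
gripper_force: 39.1
```

```bash
python3 - <<'E'
from h import *
s,t,R=tcp();print(s['time_s'],t.round(1),s['opening']*85,s['ft_force'],s['gripper_force'])
e=snapshot('side');cv2.imwrite('pics/g1.png',cv2.resize(e['pixels'][130:350,160:420],(780,660)[:2] if 0 else (709,600),interpolation=2))
E
```

```text
7.9667 [-42.2 -19.5  73.9] 7.0043328818792885 [-4.80063917  7.03754221  4.0782062 ] 39.09968554973602
```

View pics/g1.png

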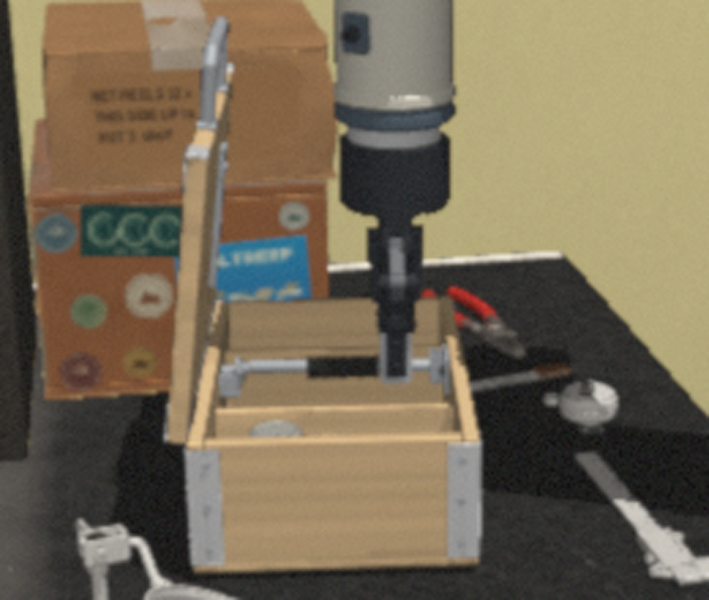

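The pads hold the bare rod just in front of the sleeve. The lid is still steep, and the body (about 70 mm wide) is clear of the bar. I'll regrip a little nearer the pivot, so the body stays in front of the bar later.

Request:
step_arm --pt "0 0 0 0 0.6" --pt "-3 0 0 0 0.6" --pt "-3 0 0 0 0.7" --pt "0 0 0 0 1" --pt "0 0 0 0 1" --pt "0 0 0 0 1" --force 40

```text
time_s: 8.52
position: [0.4414, 0.3026, 0.0727]
ee_rot: [-2.979, -0.992, 0.001]
ft_force: [-7.4, 5.5, 6.9]
opening: 0.084
gripper_force: 39.2
```

```bash
cat >> h.py <<'E'
def samp(g,uv): return cv2.remap(g,uv[:,0].astype(np.float32)[None],uv[:,1].astype(np.float32)[None],1)[0]
def line(A,B,n): return A+(B-A)*np.linspace(0,1,n)[:,None]
def measure(d):
    g=cv2.cvtColor(d['pixels'],cv2.COLOR_BGR2GRAY).astype(np.float32)
    def val(A,B): return samp(g,proj(d,chest(P,line(A,B,60)/1e3))).mean()
    def sc_rod(f):
        m=lambda b,a0=63,a1=94:val(rodpt(f,a0,b),rodpt(f,a1,b))
        return m(12)+m(-12)+val(rodpt(f,99,0),rodpt(f,125,0))-m(4)-m(-4)-m(0)
    def sc_lid(t):
        L=lambda n:val(lidpt(t,25,n,135),lidpt(t,172,n,135))
        return abs(L(1.5)-L(-2))+abs(L(10.5)-L(14))
    F=np.arange(0,1.9,.005);T=np.arange(.7,1.55,.005)
    a=np.array([sc_rod(f) for f in F]);b=np.array([sc_lid(t) for t in T])
    return F[a.argmax()],a.max(),T[b.argmax()],b.max(),np.median(b)
def rep():
    s,t,R=tcp();d=snapshot('side')
    print('t',round(s['time_s'],2),'tcp',t.round(1),'op',round(s['opening']*85,1),'F',(Ro.from_euler('z',-P[2]).as_matrix()@s['ft_force']).round(1),'gf',round(s['gripper_force'],1),'phi,th',np.round(measure(d),3))
    return d
E
python3 -c "
from h import *
rep()"
```

```text
t 8.52 tcp [-49.8 -19.5  72.7] op 7.1 F [-2.6  8.9  6.9] gf 39.2 phi,th [  0.    262.984   1.445  97.824   8.881]
```

Request:
step_arm --pt "-0.2 0 -2.9 0 1" --pt "-0.5 0 -2.8 0 1" --pt "-0.8 0 -2.8 0 1" --pt "-1.1 0 -2.7 0 1" --pt "-1.4 0 -2.5 0 1" --pt "-1.6 0 -2.4 0 1" --pt "0 0 0 0 1" --pt "0 0 0 0 1"

```text
time_s: 9.23
position: [0.4349, 0.2976, 0.0867]
ee_rot: [2.981, 0.993, -0.009]
ft_force: [-5.9, 5.2, -9.7]
opening: 0.077
gripper_force: 38.9
```

```bash
python3 -c "
from h import *
rep()"
```

```text
t 9.23 tcp [-57.9 -19.6  86.7] op 6.6 F [-1.6  7.7 -9.7] gf 38.9 phi,th [  0.33  264.482   1.44   99.122   8.75 ]
```

Request:
step_arm --pt "1 0 3.5 0 1" --pt "1 0 4 0 1" --pt "1 0 4 0 1" --pt "1 0 4 0 1" --pt "0 0 1 0 0.4" --pt "5 0 2 0 0.4" --pt "6 0 3 0 0.4" --pt "5 0 2 0 0.4"

```text
time_s: 9.95
position: [0.4543, 0.3107, 0.0643]
ee_rot: [2.98, 0.994, 0.0]
ft_force: [-0.9, -0.1, 0.1]
opening: 0.299
gripper_force: 0.0
```

```bash
python3 -c "
from h import *
rep()"
```

```text
t 9.95 tcp [-34.5 -20.8  64.3] op 25.4 F [-0.8  0.5  0.1] gf 0.0 phi,th [  0.    278.041   1.435  97.494  12.014]
```

Request:
step_arm --pt "-1 0 0 0 1" --pt "0 0 0 0 1" --pt "0 0 0 0 1" --pt "0 0 0 0 1" --pt "-0.3 0 -4.9 0 1" --pt "-0.8 0 -4.8 0 1" --pt "-1.3 0 -4.7 0 1" --pt "-1.8 0 -4.6 0 1"

```text
time_s: 10.67
position: [0.4491, 0.3084, 0.0835]
ee_rot: [-2.979, -0.993, 0.0]
ft_force: [-3.5, 8.3, -5.9]
opening: 0.14
gripper_force: 38.9
```

```bash
python3 -c "
from h import *
rep()"
```

```text
t 10.67 tcp [-40.1 -19.5  83.5] op 11.9 F [ 2.2  8.8 -5.9] gf 38.9 phi,th [  0.37  257.876   1.425  95.678   9.623]
```

Request:
step_arm --pt "-2.2 0 -4.4 0 1" --pt "-2.7 0 -4.2 0 1" --pt "-2.1 0 -2.7 0 1" --pt "0 0 0 0 1"

```text
time_s: 11.05
position: [0.4426, 0.3036, 0.0947]
ee_rot: [-2.979, -0.992, 0.003]
ft_force: [-5.0, 8.2, -3.3]
opening: 0.12
gripper_force: 38.8
```

```bash
python3 -c "
from h import *
rep()"
```

```text
t 11.05 tcp [-48.2 -19.5  94.7] op 10.2 F [ 0.9  9.6 -3.3] gf 38.8 phi,th [  1.105 215.124   1.42   94.633   8.735]
```

```bash
python3 -c "
from h import *
d=snapshot('side');cv2.imwrite('pics/g2.png',cv2.resize(d['pixels'][190:310,210:370],(800,600),interpolation=2))"
```

```text
(no output)
```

View pics/g2.png

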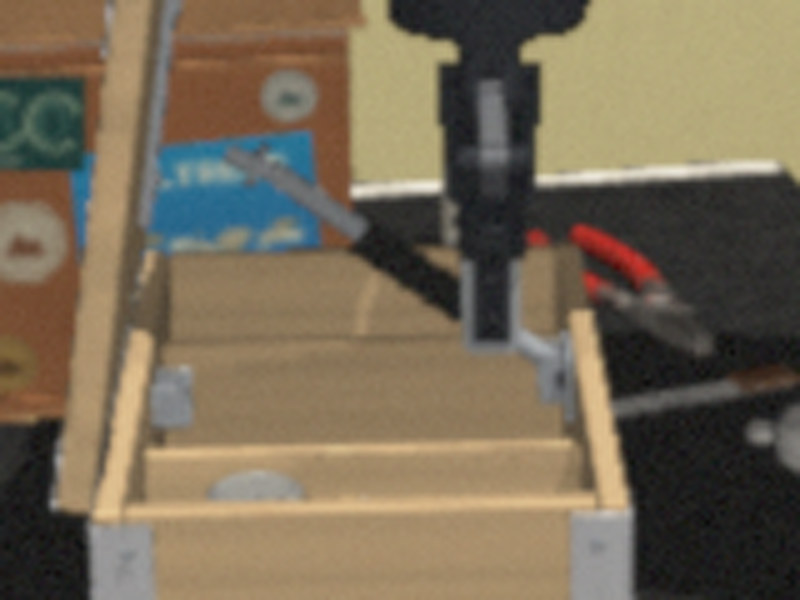

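The rod stands swung up, held at the lower end of its sleeve. The pin end is at (235,155) in the crop, i.e. full picture (257,221).

```bash
python3 -c "
from h import *
d=snapshot('side')
for f in np.arange(.5,.8,.02): 
  q=proj(d,chest(P,rodpt(f,153.7,-2.1)/1e3))[0];print(round(f,2),q.round(1),proj(d,chest(P,rodpt(f,95,0)/1e3))[0].round(1))
print(proj(d,chest(P,rodpt(0,0,0)/1e3)))"
```

```text
0.5 [249.6 228.2] [278.1 240.9]
0.52 [250.4 226.8] [278.6 240.1]
0.54 [251.1 225.4] [279.1 239.3]
0.56 [251.9 224.1] [279.6 238.5]
0.58 [252.7 222.7] [280.1 237.7]
0.6 [253.6 221.4] [280.6 236.9]
0.62 [254.5 220.1] [281.2 236.1]
0.64 [255.4 218.8] [281.8 235.3]
0.66 [256.3 217.5] [282.4 234.5]
0.68 [257.3 216.2] [283.  233.8]
0.7 [258.3 215. ] [283.6 233. ]
0.72 [259.3 213.7] [284.2 232.3]
0.74 [260.4 212.5] [284.9 231.6]
0.76 [261.4 211.3] [285.6 230.8]
0.78 [262.5 210.2] [286.3 230.1]
0.8 [263.7 209. ] [287.  229.5]
[[322.05732586 262.51674046]]
```

Request:
step_arm --pt "0 0 0 0 1" --pt "0 0 0 0 1" --pt "0 0 0 0 1" --pt "0 0 0 0 1" --pt "0 0 0 0 1" --pt "0 0 0 0 1" --pt "0 0 0 0 1" --pt "0 0 0 0 1"

```text
time_s: 11.87
position: [0.4428, 0.3037, 0.0943]
ee_rot: [-2.979, -0.993, 0.003]
ft_force: [-4.8, 6.9, -4.2]
opening: 0.122
gripper_force: 39.0
```

Request:
step_arm --pt "0 0 0 0 1" --pt "0 0 0 0 1" --pt "0 0 0 0 1" --pt "0 0 0 0 1" --pt "0 0 0 0 1" --pt "0 0 0 0 1" --pt "0 0 0 0 1" --pt "0 0 0 0 1"

```text
time_s: 12.53
position: [0.4428, 0.3038, 0.0943]
ee_rot: [-2.979, -0.993, 0.003]
ft_force: [-4.1, 7.3, -4.2]
opening: 0.124
gripper_force: 39.0
```

Request:
step_arm --pt "0 0 0 0 1" --pt "0 0 0 0 1" --pt "0 0 0 0 1" --pt "0 0 0 0 1" --pt "0 0 0 0 1" --pt "0 0 0 0 1" --pt "0 0 0 0 1" --pt "0 0 0 0 1"

```text
time_s: 13.2
position: [0.4428, 0.3037, 0.0943]
ee_rot: [-2.979, -0.992, 0.003]
ft_force: [-4.0, 5.9, -3.1]
opening: 0.121
gripper_force: 39.0
```

Request:
step_arm --pt "0 0 0 0 1" --pt "0 0 0 0 1" --pt "0 0 0 0 1" --pt "0 0 0 0 1" --pt "0 0 0 0 1" --pt "0 0 0 0 1" --pt "0 0 0 0 1" --pt "0 0 0 0 1"

```text
time_s: 13.87
position: [0.4428, 0.3037, 0.0943]
ee_rot: [-2.979, -0.993, 0.003]
ft_force: [-4.6, 5.9, -3.9]
opening: 0.122
gripper_force: 39.0
```

Request:
step_arm --pt "0 0 0 0 1" --pt "0 0 0 0 1" --pt "0 0 0 0 1" --pt "0 0 0 0 1" --pt "0 0 0 0 1" --pt "0 0 0 0 1" --pt "0 0 0 0 1" --pt "0 0 0 0 1"

```text
time_s: 14.53
position: [0.4428, 0.3037, 0.0943]
ee_rot: [-2.979, -0.993, 0.003]
ft_force: [-4.3, 6.7, -4.0]
opening: 0.121
gripper_force: 39.0
```

Request:
step_arm --pt "0 0 0 0 1" --pt "0 0 0 0 1" --pt "0 0 0 0 1" --pt "0 0 0 0 1" --pt "0 0 0 0 1" --pt "0 0 0 0 1" --pt "0 0 0 0 1" --pt "0 0 0 0 1"

```text
time_s: 15.2
position: [0.4427, 0.3037, 0.0943]
ee_rot: [-2.979, -0.993, 0.003]
ft_force: [-3.9, 7.2, -4.0]
opening: 0.121
gripper_force: 39.0
```

```bash
python3 -c "
from h import *
rep()"
```

```text
t 15.2 tcp [-48.  -19.5  94.3] op 10.3 F [ 1.2  8.1 -4. ] gf 39.0 phi,th [  1.105 218.005   1.33   57.193  10.53 ]
```

Request:
step_arm --pt "0 0 0 0 1" --pt "0 0 0 0 1" --pt "0 0 0 0 1" --pt "0 0 0 0 1" --pt "0 0 0 0 1" --pt "0 0 0 0 1" --pt "0 0 0 0 1" --pt "0 0 0 0 1"

```text
time_s: 15.92
position: [0.4428, 0.3037, 0.0943]
ee_rot: [-2.979, -0.993, 0.003]
ft_force: [-4.8, 6.7, -3.9]
opening: 0.126
gripper_force: 39.0
```

Request:
step_arm --pt "0 0 0 0 1" --pt "0 0 0 0 1" --pt "0 0 0 0 1" --pt "0 0 0 0 1" --pt "0 0 0 0 1" --pt "0 0 0 0 1" --pt "0 0 0 0 1" --pt "0 0 0 0 1"

```text
time_s: 16.58
position: [0.4428, 0.3037, 0.0943]
ee_rot: [-2.979, -0.992, 0.003]
ft_force: [-5.5, 6.0, -4.3]
opening: 0.122
gripper_force: 39.0
```

Request:
step_arm --pt "0 0 0 0 1" --pt "0 0 0 0 1" --pt "0 0 0 0 1" --pt "0 0 0 0 1" --pt "0 0 0 0 1" --pt "0 0 0 0 1" --pt "0 0 0 0 1" --pt "0 0 0 0 1"

```text
time_s: 17.25
position: [0.4427, 0.3037, 0.0943]
ee_rot: [-2.979, -0.993, 0.003]
ft_force: [-4.6, 6.7, -3.5]
opening: 0.123
gripper_force: 39.0
```

Request:
step_arm --pt "0 0 0 0 1" --pt "0 0 0 0 1" --pt "0 0 0 0 1" --pt "0 0 0 0 1" --pt "0 0 0 0 1" --pt "0 0 0 0 1" --pt "0 0 0 0 1" --pt "0 0 0 0 1"

```text
time_s: 17.92
position: [0.4428, 0.3037, 0.0943]
ee_rot: [-2.979, -0.992, 0.003]
ft_force: [-5.2, 6.2, -4.0]
opening: 0.121
gripper_force: 39.0
```

Request:
step_arm --pt "0 0 0 0 1" --pt "0 0 0 0 1" --pt "0 0 0 0 1" --pt "0 0 0 0 1" --pt "0 0 0 0 1" --pt "0 0 0 0 1" --pt "0 0 0 0 1" --pt "0 0 0 0 1"

```text
time_s: 18.58
position: [0.4428, 0.3037, 0.0943]
ee_rot: [-2.979, -0.993, 0.003]
ft_force: [-4.5, 7.3, -3.4]
opening: 0.123
gripper_force: 39.0
```

```bash
python3 -c "
from h import *
rep()"
```

```text
t 18.58 tcp [-48.  -19.5  94.3] op 10.4 F [ 0.8  8.5 -3.4] gf 39.0 phi,th [  1.105 216.456   1.215  80.836   9.393]
```

Request:
step_arm --pt "0 0 0 0 1" --pt "0 0 0 0 1" --pt "0 0 0 0 1" --pt "0 0 0 0 1" --pt "0 0 0 0 1" --pt "0 0 0 0 1" --pt "0 0 0 0 1" --pt "0 0 0 0 1"

```text
time_s: 19.3
position: [0.4428, 0.3037, 0.0943]
ee_rot: [-2.979, -0.993, 0.003]
ft_force: [-5.7, 6.8, -3.7]
opening: 0.119
gripper_force: 39.0
```

Request:
step_arm --pt "0 0 0 0 1" --pt "0 0 0 0 1" --pt "0 0 0 0 1" --pt "0 0 0 0 1" --pt "0 0 0 0 1" --pt "0 0 0 0 1" --pt "0 0 0 0 1" --pt "0 0 0 0 1"

```text
time_s: 19.97
position: [0.4428, 0.3037, 0.0943]
ee_rot: [-2.979, -0.992, 0.003]
ft_force: [-5.0, 5.7, -3.9]
opening: 0.123
gripper_force: 39.0
```

Request:
step_arm --pt "0 0 0 0 1" --pt "0 0 0 0 1" --pt "0 0 0 0 1" --pt "0 0 0 0 1" --pt "0 0 0 0 1" --pt "0 0 0 0 1" --pt "0 0 0 0 1" --pt "0 0 0 0 1"

```text
time_s: 20.63
position: [0.4428, 0.3037, 0.0943]
ee_rot: [-2.979, -0.993, 0.003]
ft_force: [-5.1, 6.5, -3.0]
opening: 0.12
gripper_force: 39.0
```

```bash
python3 -c "
from h import *
rep()"
```

```text
t 20.63 tcp [-48.  -19.5  94.3] op 10.2 F [-0.2  8.2 -3. ] gf 39.0 phi,th [  1.11  216.381   1.13   68.616   8.722]
```

Request:
step_arm --pt "0 0 0 0 1" --pt "0 0 0 0 1" --pt "0 0 0 0 1" --pt "0 0 0 0 1" --pt "0 0 0 0 1" --pt "0 0 0 0 1" --pt "0 0 0 0 1" --pt "0 0 0 0 1"

```text
time_s: 21.35
position: [0.4428, 0.3037, 0.0943]
ee_rot: [-2.979, -0.993, 0.003]
ft_force: [-5.0, 5.8, -3.4]
opening: 0.117
gripper_force: 39.0
```

```bash
python3 -c "
from h import *
rep()"
```

```text
t 21.35 tcp [-48.  -19.5  94.3] op 9.9 F [-0.5  7.7 -3.4] gf 39.0 phi,th [  1.105 215.88    1.13   68.456   8.788]
```

The lid has stopped at 1.13, so it is riding on the pin. That puts the pin about 88 mm from the hinge. I'll draw it slowly forward.

Request:
step_arm --pt "-0.16 0 -0.21 0 1" --pt "-0.16 0 -0.21 0 1" --pt "-0.16 0 -0.21 0 1" --pt "-0.16 0 -0.21 0 1" --pt "-0.16 0 -0.21 0 1" --pt "-0.16 0 -0.21 0 1" --pt "-0.16 0 -0.21 0 1" --pt "-0.16 0 -0.21 0 1"

```text
time_s: 22.07
position: [0.4418, 0.303, 0.0957]
ee_rot: [-2.979, -0.993, 0.003]
ft_force: [-2.9, 8.5, -8.5]
opening: 0.123
gripper_force: 38.8
```

```bash
python3 -c "
from h import *
rep()"
```

```text
t 22.07 tcp [-49.2 -19.5  95.7] op 10.4 F [ 2.8  8.5 -8.5] gf 38.8 phi,th [  1.125 227.152   1.12   65.866   8.703]
```

Request:
step_arm --pt "-0.09 0 -0.11 0 1" --pt "-0.09 0 -0.11 0 1" --pt "-0.09 0 -0.11 0 1" --pt "-0.09 0 -0.11 0 1" --pt "-0.09 0 -0.11 0 1" --pt "-0.09 0 -0.11 0 1" --pt "-0.09 0 -0.11 0 1" --pt "-0.09 0 -0.11 0 1"

```text
time_s: 22.78
position: [0.4411, 0.3026, 0.0964]
ee_rot: [-2.979, -0.993, 0.003]
ft_force: [-2.7, 8.6, -9.5]
opening: 0.117
gripper_force: 38.8
```

```bash
python3 -c "
from h import *
rep()"
```

```text
t 22.78 tcp [-50.  -19.4  96.4] op 10.0 F [ 3.   8.5 -9.5] gf 38.8 phi,th [  1.13  227.813   1.11   63.28    8.438]
```

Request:
step_arm --pt "-0.09 0 -0.11 0 1" --pt "-0.09 0 -0.11 0 1" --pt "-0.09 0 -0.11 0 1" --pt "-0.09 0 -0.11 0 1" --pt "-0.09 0 -0.11 0 1" --pt "-0.09 0 -0.11 0 1" --pt "-0.09 0 -0.11 0 1" --pt "-0.09 0 -0.11 0 1"

```text
time_s: 23.5
position: [0.4404, 0.302, 0.0973]
ee_rot: [-2.979, -0.993, 0.004]
ft_force: [-3.4, 7.6, -8.1]
opening: 0.118
gripper_force: 38.8
```

```bash
python3 -c "
from h import *
rep()"
```

```text
t 23.5 tcp [-50.9 -19.4  97.3] op 10.0 F [ 1.8  8.1 -8.1] gf 38.8 phi,th [  1.145 230.067   1.1    61.652   8.424]
```

Request:
step_arm --pt "-0.09 0 -0.11 0 1" --pt "-0.09 0 -0.11 0 1" --pt "-0.09 0 -0.11 0 1" --pt "-0.09 0 -0.11 0 1" --pt "-0.09 0 -0.11 0 1" --pt "-0.09 0 -0.11 0 1" --pt "-0.09 0 -0.11 0 1" --pt "-0.09 0 -0.11 0 1"

```text
time_s: 24.22
position: [0.4395, 0.3013, 0.0982]
ee_rot: [-2.98, -0.993, 0.005]
ft_force: [-4.0, 7.2, -5.8]
opening: 0.113
gripper_force: 38.8
```

```bash
python3 -c "
from h import *
rep()"
```

```text
t 24.22 tcp [-52.  -19.4  98.2] op 9.6 F [ 1.1  8.2 -5.8] gf 38.8 phi,th [  1.155 225.747   1.095  62.018   9.026]
```

Request:
step_arm --pt "-0.07 0 -0.12 0 1" --pt "-0.07 0 -0.12 0 1" --pt "-0.07 0 -0.12 0 1" --pt "-0.07 0 -0.12 0 1" --pt "-0.07 0 -0.12 0 1" --pt "-0.07 0 -0.12 0 1" --pt "-0.07 0 -0.12 0 1" --pt "-0.07 0 -0.12 0 1"

```text
time_s: 24.93
position: [0.4389, 0.3006, 0.0989]
ee_rot: [-2.98, -0.992, 0.005]
ft_force: [-3.0, 5.9, -11.3]
opening: 0.085
gripper_force: 42.3
```

```bash
python3 -c "
from h import *
rep()"
```

```text
t 24.93 tcp [-52.9 -19.6  98.9] op 7.2 F [  1.2   6.5 -11.3] gf 42.3 phi,th [  1.16  217.942   1.085  62.41    8.887]
```

Request:
step_arm --pt "-0.07 0 -0.12 0 1" --pt "-0.07 0 -0.12 0 1" --pt "-0.07 0 -0.12 0 1" --pt "-0.07 0 -0.12 0 1" --pt "-0.07 0 -0.12 0 1" --pt "-0.07 0 -0.12 0 1" --pt "-0.07 0 -0.12 0 1" --pt "-0.07 0 -0.12 0 1"

```text
time_s: 25.65
position: [0.4388, 0.3005, 0.0991]
ee_rot: [-2.98, -0.992, 0.005]
ft_force: [-0.0, 8.2, -22.0]
opening: 0.086
gripper_force: 41.7
```

```bash
python3 -c "
from h import *
rep()"
```

```text
t 25.65 tcp [-53.1 -19.6  99.1] op 7.3 F [  4.9   6.5 -22. ] gf 41.7 phi,th [  1.16  216.552   1.085  62.557   8.804]
```

Request:
step_arm --pt "0 0 0.4 0 1" --pt "0 0 0.4 0 1" --pt "0 0 0.2 0 1" --pt "0 0 0 0 1" --force 20

```text
time_s: 26.03
position: [0.4388, 0.3006, 0.0989]
ee_rot: [-2.98, -0.992, 0.004]
ft_force: [-1.9, 5.1, -11.4]
opening: 0.086
gripper_force: 42.3
```

```bash
python3 -c "
from h import *
d=rep();cv2.imwrite('pics/g3.png',cv2.resize(d['pixels'][130:290,200:400],(750,600),interpolation=2))"
```

```text
t 26.03 tcp [-53.  -19.6  98.9] op 7.3 F [  1.5   5.2 -11.4] gf 42.3 phi,th [  1.16  217.705   1.085  62.899   8.906]
```

View pics/g3.png

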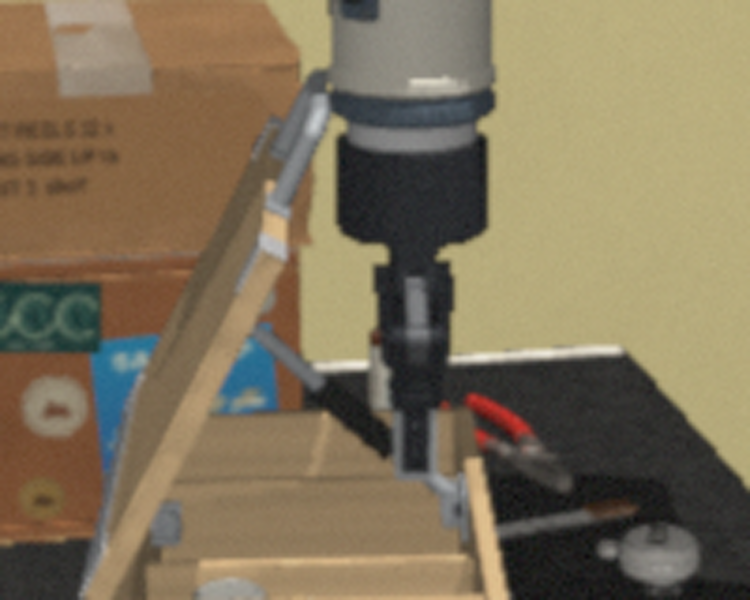

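The picture shows the bar (320,90) up against the wrist ring (330,100), so the wrist may be carrying the lid. The sleeve end at (325,385) gives a rod angle of about 0.755. I'll draw the hand forward along the rod to let the lid come down.

Request:
step_arm --pt "-0.5 0 0.1 0 1" --pt "-0.5 0 0.1 0 1" --pt "-0.5 0 0.1 0 1" --pt "-0.5 0 0.1 0 1" --pt "-0.5 0 0.1 0 1" --pt "-0.5 0 0.1 0 1" --pt "-0.5 0 0 0 1" --pt "-0.5 0 0 0 1" --force 20

```text
time_s: 26.75
position: [0.4379, 0.3, 0.0992]
ee_rot: [-2.978, -0.992, -0.004]
ft_force: [2.5, 12.5, -13.7]
opening: 0.085
gripper_force: 38.0
```

```bash
python3 -c "
from h import *
rep()"
```

```text
t 26.75 tcp [-54.1 -19.5  99.2] op 7.2 F [  9.5   8.5 -13.7] gf 38.0 phi,th [  0.735 199.301   1.075  63.23    8.996]
```

Request:
step_arm --pt "-0.2 0 0 0 0.88" --pt "-0.5 0 0.1 0 0.88" --pt "-0.5 0 0.1 0 0.88" --pt "-0.5 0 0.1 0 0.88" --force 20

```text
time_s: 27.13
position: [0.4373, 0.2995, 0.0993]
ee_rot: [-2.977, -0.992, -0.007]
ft_force: [4.7, 13.8, -10.9]
opening: 0.087
gripper_force: 33.8
```

```bash
python3 -c "
from h import *
rep()"
```

```text
t 27.13 tcp [-54.9 -19.5  99.3] op 7.4 F [ 12.    8.2 -10.9] gf 33.8 phi,th [  0.73  200.996   1.075  63.965   8.985]
```

```bash
cat >> h.py <<'E'
def phi2(d,ox=1.0,oy=1.6):
    g=cv2.cvtColor(d['pixels'],cv2.COLOR_BGR2GRAY).astype(np.float32)
    def val(A,B): return samp(g,proj(d,chest(P,line(A,B,60)/1e3))+[ox,oy]).mean()
    F=np.arange(.55,1.0,.005);o=[]
    for f in F:
        m=lambda b,a0=72,a1=93:val(rodpt(f,a0,b),rodpt(f,a1,b))
        o.append(m(12)+m(-12)+val(rodpt(f,99,0),rodpt(f,125,0))-m(4)-m(-4)-m(0))
    o=np.array(o);i=np.argsort(-o)[:4];return F[i],o[i].round(0)
E
python3 -c "
from h import *
d=snapshot('side');print(phi2(d),phi2(d,0,0))"
```

```text
(array([0.85 , 0.845, 0.855, 0.84 ]), array([203., 203., 202., 201.], dtype=float32)) (array([0.83 , 0.825, 0.835, 0.82 ]), array([189., 188., 188., 187.], dtype=float32))
```

Request:
step_arm --pt "-0.6 0 0.1 0 0.86" --pt "-0.6 0 0.1 0 0.86" --pt "-0.6 0 0.1 0 0.86" --pt "-0.6 0 0.1 0 0.86"

```text
time_s: 27.57
position: [0.4366, 0.299, 0.0995]
ee_rot: [-2.977, -0.991, -0.012]
ft_force: [8.0, 15.8, -11.3]
opening: 0.086
gripper_force: 28.5
```

```bash
python3 -c "
from h import *
d=rep();print(phi2(d))"
```

```text
t 27.57 tcp [-55.7 -19.5  99.5] op 7.3 F [ 15.9   7.8 -11.3] gf 28.5 phi,th [  0.735 200.87    1.07   65.162   8.968]
(array([0.845, 0.85 , 0.84 , 0.855]), array([204., 204., 203., 203.], dtype=float32))
```

Request:
step_arm --pt "-0.8 0 0 0 0.85" --pt "-0.8 0 0 0 0.85" --pt "-0.8 0 0 0 0.85" --pt "-0.8 0 0 0 0.85" --pt "0 0 0 0 0.85"

```text
time_s: 28.03
position: [0.4353, 0.298, 0.0999]
ee_rot: [-2.976, -0.991, -0.017]
ft_force: [10.1, 18.8, -12.4]
opening: 0.086
gripper_force: 24.7
```

```bash
python3 -c "
from h import *
d=rep();print(phi2(d))"
```

```text
t 28.03 tcp [-57.3 -19.6  99.9] op 7.3 F [ 19.3   9.  -12.4] gf 24.7 phi,th [  0.73  200.717   1.055  65.268   8.722]
(array([0.85 , 0.855, 0.845, 0.84 ]), array([202., 202., 202., 201.], dtype=float32))
```

```bash
python3 -c "
from h import *
d=snapshot('side');c=cv2.resize(d['pixels'][130:290,200:400],(750,600),interpolation=2);g=cv2.imread('pics/g3.png')
cv2.imwrite('cur.png',c)
for (x,y,w) in((325,385,35),(345,405,25),(290,360,22),(240,245+60,30)):
  r=cv2.matchTemplate(c[y-w-25:y+w+25,x-w-25:x+w+25],g[y-w:y+w,x-w:x+w],5);_,v,_,l=cv2.minMaxLoc(r);print(x,y,'shift px',l[0]-25,l[1]-25,round(v,3))
# hue-agnostic darkness profile across the sleeve at r=80
gr=cv2.cvtColor(d['pixels'],6).astype(np.float32)
for f in np.arange(.65,.95,.02):
  print(round(f,2),[int(samp(gr,proj(d,chest(P,line(rodpt(f,a,0),rodpt(f,a+6,0),9)/1e3))+[.3,1.5]).mean()) for a in(60,70,80,88,99,108,118,128,138)])
"
```

```text
325 385 shift px 0 0 0.995
345 405 shift px 0 0 0.971
290 360 shift px 0 0 0.995
240 305 shift px 7 5 0.916
0.65 [46, 60, 70, 44, 75, 85, 90, 98, 140]
0.67 [34, 38, 40, 33, 68, 86, 93, 96, 143]
0.69 [32, 29, 31, 30, 64, 87, 91, 97, 143]
0.71 [30, 31, 29, 33, 81, 97, 89, 98, 145]
0.73 [29, 33, 32, 36, 103, 107, 102, 105, 149]
0.75 [29, 31, 29, 35, 110, 109, 111, 111, 150]
0.77 [29, 31, 31, 38, 109, 105, 105, 100, 150]
0.79 [29, 29, 30, 34, 126, 112, 94, 87, 145]
0.81 [32, 27, 31, 34, 160, 148, 91, 90, 137]
0.83 [42, 32, 38, 42, 185, 164, 104, 90, 126]
0.85 [62, 43, 43, 49, 189, 166, 128, 88, 114]
0.87 [85, 59, 46, 57, 187, 166, 154, 88, 109]
0.89 [102, 79, 47, 70, 181, 166, 165, 92, 101]
0.91 [111, 99, 47, 96, 173, 166, 167, 116, 92]
0.93 [115, 115, 47, 127, 169, 166, 167, 149, 88]
```

The rod has not moved since the last picture (0 px shift, angle about 0.755), while the lid has sunk from 1.085 to 1.055. So the pin is in the hole and only the wrist is holding the lid up. I'll release and back away forward.

Request:
step_arm --pt "0 0 0 0 0.7" --pt "0 0 -1 0 0.5" --pt "-1 0 -2 0 0.4" --pt "-2 0 -2 0 0.4"

```text
time_s: 28.47
position: [0.4286, 0.2915, 0.1038]
ee_rot: [2.98, 0.994, -0.001]
ft_force: [0.6, -0.7, 0.2]
opening: 0.298
gripper_force: 0.0
```

```bash
cat > q.py <<'E'
from h import *
d=rep();c=cv2.resize(d['pixels'][130:290,200:400],(750,600),interpolation=2);g=cv2.imread('pics/g3.png')
for (x,y,w) in((325,385,30),(290,360,22)):
  r=cv2.matchTemplate(c[y-w-40:y+w+40,x-w-40:x+w+40],g[y-w:y+w,x-w:x+w],5);_,v,_,l=cv2.minMaxLoc(r);print('shift px',l[0]-40,l[1]-40,round(v,3))
E
python3 q.py
```

```text
t 28.47 tcp [-66.6 -20.8 103.8] op 25.4 F [ 0.1 -1.   0.2] gf 0.0 phi,th [  0.71  183.848   1.035  62.182   8.537]
shift px -3 1 0.982
shift px 0 7 0.952
```

Request:
step_arm --pt "-6 0 -3 0 0.4" --pt "-12 0 -4 0 0.4" --pt "-16 0 -4 0 0.4" --pt "-16 0 -2 0 0.4" --pt "-16 0 0 0 0.4" --pt "-16 0 0 0 0.4" --pt "-10 0 0 0 0.4" --pt "0 0 0 0 0.4"

```text
time_s: 29.18
position: [0.353, 0.235, 0.1168]
ee_rot: [2.98, 0.993, -0.003]
ft_force: [-1.0, -0.9, -0.0]
opening: 0.303
gripper_force: 0.0
```

```bash
python3 q.py
```

```text
t 29.18 tcp [-161.1  -20.6  116.8] op 25.7 F [-1.3 -0.1 -0. ] gf 0.0 phi,th [  0.71  204.951   0.995  53.495   8.864]
shift px -2 0 0.941
shift px 1 8 0.814
```

Request:
step_arm --pt "0 0 -10 0 0.4" --pt "0 0 -10 0 0.4" --pt "0 0 0 0 0.4" --pt "0 0 0 0 0.4" --pt "0 0 0 0 0.4" --pt "0 0 0 0 0.4" --pt "0 0 0 0 0.4" --pt "0 0 0 0 0.4"

```text
time_s: 29.9
position: [0.3552, 0.2366, 0.1364]
ee_rot: [2.98, 0.994, -0.001]
ft_force: [-0.7, -0.2, 0.6]
opening: 0.3
gripper_force: 0.0
```

Request:
step_arm --pt "0 0 0 0 0.4" --pt "0 0 0 0 0.4" --pt "0 0 0 0 0.4" --pt "0 0 0 0 0.4" --pt "0 0 0 0 0.4" --pt "0 0 0 0 0.4" --pt "0 0 0 0 0.4" --pt "0 0 0 0 0.4"

```text
time_s: 30.57
position: [0.3554, 0.2368, 0.1369]
ee_rot: [-2.98, -0.994, -0.0]
ft_force: [-1.1, -0.4, -0.1]
opening: 0.299
gripper_force: 0.0
```

```bash
python3 q.py
```

```text
t 30.57 tcp [-158.   -20.6  136.9] op 25.4 F [-1.1  0.3 -0.1] gf 0.0 phi,th [  0.71  199.379   0.995  53.988   8.723]
shift px -2 0 0.941
shift px 1 8 0.819
```

Request:
step_arm --pt "0 0 0 0 0.4" --pt "0 0 0 0 0.4" --pt "0 0 0 0 0.4" --pt "0 0 0 0 0.4" --pt "0 0 0 0 0.4" --pt "0 0 0 0 0.4" --pt "0 0 0 0 0.4" --pt "0 0 0 0 0.4"

```text
time_s: 31.28
position: [0.3554, 0.2367, 0.1368]
ee_rot: [2.98, 0.994, 0.0]
ft_force: [0.3, -0.3, 0.4]
opening: 0.301
gripper_force: 0.0
```

Request:
step_arm --pt "0 0 0 0 0.4" --pt "0 0 0 0 0.4" --pt "0 0 0 0 0.4" --pt "0 0 0 0 0.4" --pt "0 0 0 0 0.4" --pt "0 0 0 0 0.4" --pt "0 0 0 0 0.4" --pt "0 0 0 0 0.4"

```text
time_s: 31.95
position: [0.3554, 0.2367, 0.1368]
ee_rot: [2.98, 0.994, -0.0]
ft_force: [-0.2, -0.3, -0.2]
opening: 0.3
gripper_force: 0.0
```

```bash
cat >> q.py <<'E'
cv2.imwrite('pics/end.png',c)
E
python3 q.py
```

```text
t 31.95 tcp [-158.1  -20.6  136.8] op 25.5 F [-0.3 -0.1 -0.2] gf 0.0 phi,th [  0.715 198.056   0.995  53.47    8.837]
shift px -2 0 0.941
shift px 1 8 0.815
```

View pics/end.png

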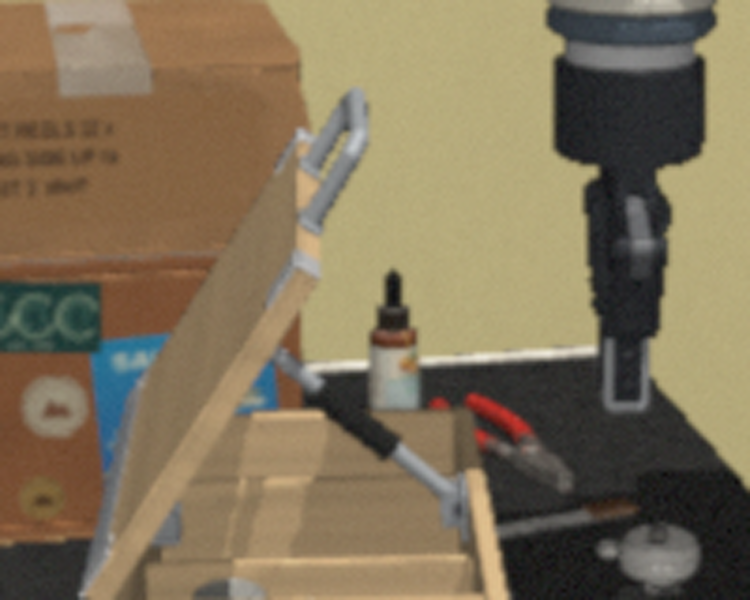

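The picture shows the lid resting on the rod, steady at 0.995 (home for this rod angle is about 0.99), and the hand clear of everything.

```bash
python3 -c "
from plant import order
print(order.job_done())"
```

```text
the job is handed in; nothing more can be done
None
```

The job is handed in at about 32 s: the lid rests by itself on the prop rod, steady at about 0.995 rad with the pin in the strip's hole (fully home by the angle, not seen directly), and the arm is clear; on the way the bar came against the wrist, which briefly carried the lid until I backed off.

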